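# Retrieve the middle canister from the utensil pan and nest the set

## Task

One of the three square steel canisters, the middle size, lies on its side in the pan among the utensils. Take it out and stand it mouth up inside the widest canister, then stand the tall narrow one inside it, lowering each right to the bottom rather than dropping it. Leave the utensils and the spice jar in the pan with the jar standing, and leave the widest canister standing where it is.

Things in the scene. Friction and masses are not known exactly. Their poses are not given: they have to be found in the camera images.
- pan: Fixed open rectangular metal pan, 265 (its x) x 325 (its y) x 65 mm high, walls and floor 3 mm, with a small flange that sticks out 8 mm round the rim. Origin: centre of its underside, on the work surface; z up; its -x wall is nearest the robot. Fixed things stand beyond it and at the table's right edge (a cord and bottles at y below about -0.38): keep the wrist clear of them.
- middle_canister: Target: square steel canister 60 x 60 mm outside, 85 mm tall, walls and floor 3 mm, about 0.2 kg. Origin: centre of the outside of its closed bottom; z runs from there to the open mouth; x, y square to its faces. It starts lying on a flat side in the pan, axis 33 mm above the work surface, mouth to the pan's left (+y) wall within about 20 degrees; that wall is 150 mm or more from its middle.
- wide_canister: Square steel canister, 76 x 76 mm outside, 70 mm inside, 42 mm tall, walls and floor 3 mm, about 0.45 kg, loose, standing mouth up. Origin: centre of its underside; z up, x and y square to its faces. The middle canister fits in with 5 mm play a side; on the bottom its origin is 3 mm above this one's and it stands 46 mm proud of this rim.
- narrow_canister: Square steel canister, 46 x 46 mm outside, 120 mm tall, walls and floor 3 mm, about 0.16 kg, loose, standing mouth up. Origin: centre of its underside; z up, x and y square to its faces. It fits in the middle canister (54 mm inside) with 4 mm play a side; on the bottom its origin is 3 mm above the middle one's and it stands 38 mm proud of the middle one's rim.
- tasting_spoon: Steel spoon 134 x 27 x 13 mm, long axis x, lying in the pan along its right (-y) wall. Origin: centre of its underside.
- fish_scaler: Scaler with a wooden handle, 176 x 26 x 23 mm, long axis x, lying along the pan's left (+y) wall. Origin: centre of its underside.
- tweezers: Steel tweezers 116 x 15 x 9 mm, long axis x, lying along the pan's far (+x) wall. Origin: centre of its underside.
- thermometer: White probe thermometer 188 x 22 x 15 mm, long axis x, lying along the pan's near (-x) wall. Origin: centre of its underside.
- spice_jar: Closed round jar with a black cap, 44 mm across, 106 mm tall, standing in the far right corner of the pan. Origin: centre of its underside; z up.
Not all that is in view belongs to the job. What is shaped like the narrow_canister but green or pink is not meant.

How it is judged:
By the outcome, as a careful person would: the job done as asked, in the order asked, and still so for the second after the job is handed in, with the robot touching nothing.
It also fails if it takes over 72 s, if anything falls off the work surface, if the arm or the gripper's body presses on something with over 40 N, if the wrist force passes 120 N, or if a joint passes its speed limit or range.

## Robot

A 6-joint arm with a two-finger parallel gripper is mounted at the origin on a cart in front of the work surface, level with it; the furniture and walls round the work are solid. World frame = base frame: x ahead of the robot, y to its left, z up, the work surface at z = 0. Lengths are in m, angles in rad, forces in N, time in s.
With the tool pointing down it reaches from about 0.375 to 0.9 m from the base axis. Payload 3.1 kg.
Tool frame: the origin (TCP) lies between the finger pads; the fingertips stand 11 mm ahead of it and the grasp point (between the pads) lies 8 mm behind it; z points along the fingers, y is the line along which they close (so a half turn about z gives the same grasp; the last joint's range is limited). The gripper opens to 87 mm and grips with 3 to 60 N. Pads are 19 mm wide; open, the fingers measure 117 mm over their backs; the gripper's body (75 mm by 190 mm) begins 51 mm behind the grasp point.
Start: joints at [1.058, 0.527, 1.433, -0, 1.181, -0.178], TCP at [0.205, 0.59, 0.234] pointing down, gripper open.
Joint ranges: [-3.08, 3.08], [-0.75, 2.2], [0.22, 2.44], [-1.43, 4.57], [0, 2.65], [-2.85, 2.85]. Speed limits (rad/s): [2.79, 2.79, 3.14, 3.14, 3.14, 3.14].

## Interface

Orientations are given as a unit quaternion [x, y, z, w].
In Python, from rig import robot gives the robot as it stands.
- The arm moves only by the tool move_arm, never from a script. Its argument "moves" is text: rows parted by semicolons, each of 7 numbers parted by spaces: the shift along the tool's x, y, z in units of 100 mm (1.0 is 100 mm), then the turn, a rotation vector about the tool's x, y, z in units of 90 degrees (1.0 is 90 degrees), then the opening, from 0 (shut) to 1 (fully open). A call has 1 to 12 rows; each row is the pose to reach, as a shift and turn from the pose commanded when the call began, along the tool's axes at that moment; what a row does not reach only later rows make up. A row lasts 1/10 s, in which the tool goes at most 50 mm and 8.59 degrees, less where a joint would pass 70% of its speed; a pose out of reach is approached as far as the arm can. A call with a number of a shift or a turn outside -1 to 1 is refused whole. A call with a gripper value outside its range is refused whole. The fingers move at their own pace and stop on an object; "squeeze" is the grip in N (left out, the last holds). Time passes only in rows, so rows that repeat a pose let the fingers close. It gives the time, the measured TCP pose, the force, the opening and the grip force at its end, in the units of the state.
- robot.get_obs(): the state, without advancing time (a new reading comes with each control period).
- robot.camera(name): name is "side" or "top" or "wrist"; returns a dict with "image" (420x560x3 uint8, red, green, blue), "intrinsics" (3x3 intrinsics, pixels), "extrinsics" (4x4, takes a point from world to camera coordinates). Camera axes: x right, y up, looking along -z (the intrinsics and any distortion apply to the point x, -y, -z); pixel columns grow to the right and rows downward; lengths in m; the calibration is good to about 2 mm. A picture is of the moment at which its call begins. There is no depth.
- robot.hand_in(): hands the job in; it is judged then, once.
The state is a dict: "time": time; "q": joint angles; "joint_velocities": joint speeds; "joint_torque": joint torques, N m; "position": TCP position; "tool_rot": TCP orientation; "ft_force": force on the tool from outside, world axes, zero at the start; "moment": the same for the moment, N m; "grip_width": finger opening in m; "grip_force": force on a finger pad.
Only numpy, scipy, OpenCV 4.12 (cv2) and the standard library are available. Lean on these libraries where they do the work, as an engineer would, in place of code of your own. Each camera call takes 0.05 s, during which the arm holds its last target. There are 200 camera calls.

## Working session

There is one attempt and no reset: what is moved stays moved. The work goes in short steps, Python scripts to look and compute and a tool call to move; the robot and the scene stay as the last step left them, time stands still between calls to the robot, and variables do not carry over. Pictures are saved under pics/ and viewed, at most 11 in all, crops included, and the job is handed in when it is done.

Besides the shell and the picture viewer there is one more tool, called after ">>>" by a JSON object that holds its "name" and its "arguments", one argument or row to a line. move_arm: Moves the arm, as the interface text tells. Shifts and turns lie within -1 to 1; 1 stands for 100 mm of shift or 90 degrees of turn. Its arguments: {"type":"object","properties":{"moves":{"type":"string"},"squeeze":{"type":"number"}},"required":["moves"]}

```bash
mkdir -p pics; ls; python3 - <<'E'
from rig import robot
import cv2,numpy as np,pickle
d={}
for n in ("top","side"):
    c=robot.camera(n);d[n]=c
    cv2.imwrite(f"pics/{n}0.png",c["image"][:,:,::-1])
    print(n,np.round(c["intrinsics"],1).tolist(),np.round(c["extrinsics"],3).tolist(), [k for k in c])
pickle.dump(d,open("c0.pkl","wb"))
print(robot.get_obs())
E
```

```text
pics
top [[439.8, 0.0, 275.0], [0.0, 439.8, 199.2], [0.0, 0.0, 1.0]] [[0.003, -1.0, -0.004, 0.062], [0.987, 0.003, 0.161, -0.534], [-0.161, -0.004, 0.987, -1.051], [0.0, 0.0, 0.0, 1.0]] ['image', 'intrinsics', 'extrinsics']
side [[522.1, 0.0, 290.7], [0.0, 522.1, 213.6], [0.0, 0.0, 1.0]] [[0.999, 0.051, -0.008, -0.555], [-0.026, 0.622, 0.783, -0.056], [0.045, -0.781, 0.622, -1.401], [0.0, 0.0, 0.0, 1.0]] ['image', 'intrinsics', 'extrinsics']
{'time': 0.1, 'q': array([ 1.05850316e+00,  5.28343052e-01,  1.43375361e+00, -1.91114649e-05,
        1.18138460e+00, -1.78499958e-01]), 'joint_velocities': array([ 0.0022787 , -0.00240336, -0.00164129,  0.00114954, -0.00050516,
       -0.00095353]), 'joint_torque': array([-1.16255455e-04, -4.40984952e+01, -1.77149677e+01,  6.35221903e-02,
        5.34426305e-02, -2.67392141e-05]), 'position': array([0.20443538, 0.58996064, 0.23269452]), 'tool_rot': array([ 1.66119219e-01,  9.86105224e-01, -8.91525460e-04, -3.11397489e-04]), 'ft_force': array([-0.48820258, -0.41680734, -0.35186695]), 'moment': array([ 0.00282818, -0.03881914, -0.04605334]), 'grip_force': 0.0, 'grip_width': 0.08729922673312542}
```

View pics/top0.png

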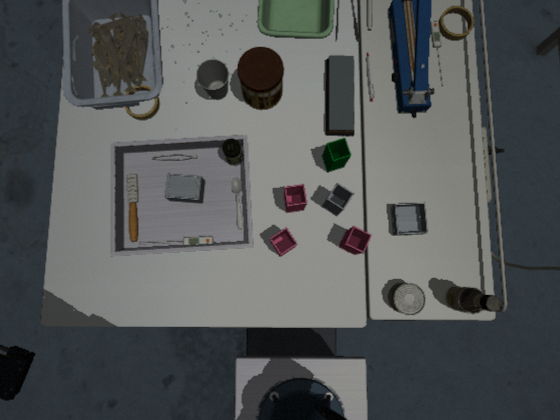

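View pics/side0.png

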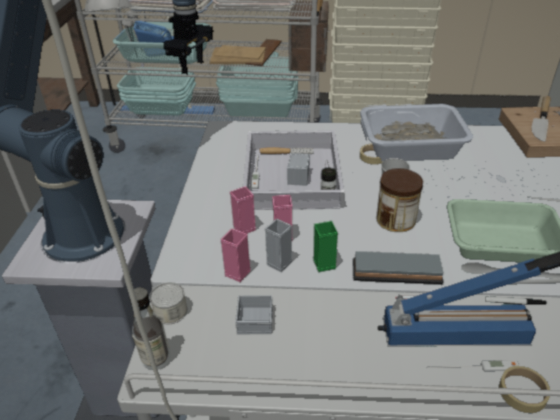

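The top view shows the middle canister in the pan at about (184,187), the grey narrow one at (338,199) and the wide one at (407,219). The side view shows them at (298,168), (279,245) and (254,314). Next I'll enlarge these and measure.

```bash
cat >h.py <<'E'
import numpy as np,cv2
def ray(c,uv):
    K,E=c["intrinsics"],c["extrinsics"];R,t=E[:3,:3],E[:3,3]
    p=np.linalg.inv(K)@[uv[0],uv[1],1];d=R.T@np.array([p[0],-p[1],-p[2]])
    return -R.T@t,d
def plane(c,uv,z):
    o,d=ray(c,uv);return o+d*(z-o[2])/d[2]
def proj(c,P):
    E=c["extrinsics"];p=E[:3,:3]@np.asarray(P,float)+E[:3,3];q=c["intrinsics"]@[p[0],-p[1],-p[2]];return q[:2]/q[2]
E
python3 - <<'E'
import pickle,cv2,numpy as np
from h import *
d=pickle.load(open("c0.pkl","rb"));c=d["top"];im=c["image"][:,:,::-1].copy()
s=d["side"]["image"][:,:,::-1]
def crop(i,u,v,w=60,h=60): return cv2.resize(i[v:v+h,u:u+w],None,fx=4,fy=4,interpolation=cv2.INTER_CUBIC)
a=np.hstack([crop(im,155,160),crop(im,310,170),crop(im,378,190)])
b=np.hstack([crop(s,270,140),crop(s,250,215),crop(s,225,285)])
cv2.imwrite("pics/crops.png",np.vstack([a,b]))
for n,uv,z in(("mid",(184,187),.063),("nar",(338,195),.12),("wide",(407,219),.042)):print(n,plane(c,uv,z).round(3))
for uv in((115,254),(252,246),(247,136),(112,141)):print(plane(c,uv,.065).round(3))
E
```

```text
mid [0.561 0.287 0.063]
nar [ 0.532 -0.083  0.12 ]
wide [ 0.486 -0.263  0.042]
[0.397 0.446 0.065]
[0.417 0.118 0.065]
[0.69  0.134 0.065]
[0.677 0.471 0.065]
```

View pics/crops.png

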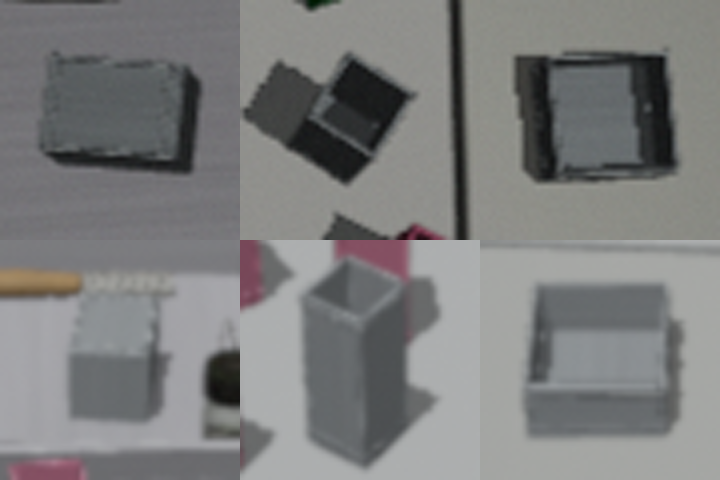

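The top row shows the middle canister's upper face, the narrow one's diamond-shaped rim and the wide one's rim. The bottom row shows the same three from the side. I'll use their corners for poses.

```bash
python3 - <<'E'
import pickle,cv2,numpy as np
from h import *
d=pickle.load(open("c0.pkl","rb"))
def do(n,cam,off,z,pts):
    P=np.array([plane(d[cam],(off[0]+(u-off[2])/4-.4,off[1]+(v-off[3])/4-.4),z)[:2] for u,v in pts])
    e=np.roll(P,-1,0)-P
    print(n,cam,P.mean(0).round(4),"len",np.linalg.norm(e,axis=1).round(3),"ang",np.degrees(np.arctan2(e[:,1],e[:,0])).round(1))
do("mid","top",(155,160,0,0),.063,[(47,55),(187,65),(181,158),(40,150)])
do("mid","side",(270,140,0,240),.063,[(80,294),(158,292),(155,352),(70,352)])
do("nar","top",(310,170,240,0),.12,[(348,52),(414,97),(373,152),(310,116)])
do("nar","side",(250,215,240,240),.12,[(302,292),(350,256),(406,290),(358,326)])
do("wide","top",(378,190,480,0),.042,[(548,54),(667,52),(675,173),(540,180)])
do("wide","side",(225,285,480,240),.042,[(535,284),(667,284),(670,383),(527,385)])
E
```

```text
mid top [0.5625 0.2894] len [0.087 0.058 0.087 0.06 ] ang [-94.  178.1  86.9  -1.7]
mid side [0.5646 0.292 ] len [0.06  0.083 0.062 0.08 ] ang [   5.   -90.2 -177.7   87.8]
nar top [ 0.5304 -0.0871] len [0.046 0.04  0.042 0.044] ang [-125.1  142.9   59.8  -31. ]
nar side [ 0.5313 -0.091 ] len [0.043 0.047 0.042 0.046] ang [  53.4  -40.7 -127.9  140.4]
wide top [ 0.4877 -0.2692] len [0.074 0.075 0.083 0.079] ang [ -88.9 -179.2   93.1   -5.9]
wide side [ 0.4909 -0.2732] len [0.074 0.071 0.076 0.072] ang [   2.5  -84.1 -176.4   94.1]
```

>>> {"name": "move_arm", "arguments": {
  "moves": "-0.5 0 0 0 0 0 1;-1 0 0 0 0 0 1"
}}

```text
time: 0.3
position: [0.2986, 0.5577, 0.2331]
tool_rot: [0.164, 0.986, -0.0, -0.0]
ft_force: [0.6, 1.0, 0.5]
grip_width: 0.0871
grip_force: 0.0
```

>>> {"name": "move_arm", "arguments": {
  "moves": "-0.5 0 0 0 0 0 1;-1 0 0 0 0 0 1"
}}

```text
time: 0.5
position: [0.3949, 0.5241, 0.233]
tool_rot: [0.166, 0.986, -0.0, -0.0]
ft_force: [0.1, 1.0, 0.6]
grip_width: 0.0867
grip_force: 0.0
```

>>> {"name": "move_arm", "arguments": {
  "moves": "-0.5 0 0 0 0 0 1;-1 0 0 0 0 0 1;-1 0 0 0 0 0 1"
}}

```text
time: 0.8
position: [0.4952, 0.489, 0.2328]
tool_rot: [0.17, 0.986, 0.0, 0.002]
ft_force: [0.1, 0.3, -0.3]
grip_width: 0.087
grip_force: 0.0
```

```bash
cat >g.py <<'E'
import numpy as np
from scipy.spatial.transform import Rotation as R
from rig import robot
def tool(phi,a):
    "tool x at yaw phi (deg) when down, then pitched a deg about its own y"
    return R.from_matrix(np.array([[np.cos(np.radians(phi)),np.sin(np.radians(phi)),0],[np.sin(np.radians(phi)),-np.cos(np.radians(phi)),0],[0,0,-1]]).T.T)*R.from_euler('y',a,degrees=True)
def to(p,rot,src=None):
    o=robot.get_obs();r0=R.from_quat(o["tool_rot"]) if src is None else src[1];p0=o["position"] if src is None else src[0]
    s=r0.inv().apply(np.array(p)-p0)*10;t=(r0.inv()*rot).as_rotvec()/(np.pi/2)
    print("shift",s.round(3),"turn",t.round(3))
def wrist(rot,p,q23=None):
    q=robot.get_obs()["q"];q1=np.arctan2(p[1],p[0]);q23=q[1]+q[2] if q23 is None else q23
    M=(R.from_euler('y',-q23)*R.from_euler('z',-q1)*rot).as_euler('ZYZ')
    print("q4,5,6",(M-[0,0,np.pi/2]).round(2),"or",(M-[0,0,np.pi/2]+[np.pi,0,np.pi]).round(2))
def st():
    o=robot.get_obs();r=R.from_quat(o["tool_rot"]).as_matrix()
    print("t",round(o["time"],2),"p",o["position"].round(4),"q",o["q"].round(2),"x",r[:,0].round(3),"z",r[:,2].round(3),"F",o["ft_force"].round(1),"w",round(o["grip_width"],4),round(o["grip_force"],1))
E
python3 - <<'E'
from g import *
st()
r=R.from_quat(robot.get_obs()["tool_rot"]);print((r.inv()*tool(160.9,0)).magnitude())
for a in(-45,45):
  for q23 in(1.7,2.0,2.3): print(a,q23);wrist(tool(87,a),(.563,.4-a*0-.1*(a>0)),q23)
to((.563,.432,.18),tool(87,-45))
E
```

```text
t 0.8 p [0.4952 0.489  0.2328] q [ 0.62  0.63  1.24 -0.    1.27 -0.61] x [-0.942  0.334 -0.004] z [ 0.004 -0.001 -1.   ] F [ 0.1  0.3 -0.3] w 0.087 0.0
0.008456219475822362
-45 1.7
q4,5,6 [-0.63  1.92  0.6 ] or [2.51 1.92 3.74]
-45 2.0
q4,5,6 [-0.59  1.68  0.77] or [2.55 1.68 3.91]
-45 2.3
q4,5,6 [-0.59  1.43  0.94] or [2.55 1.43 4.08]
45 1.7
q4,5,6 [0.75 1.1  0.31] or [3.89 1.1  3.45]
45 2.0
q4,5,6 [0.89 0.89 0.05] or [4.03 0.89 3.19]
45 2.3
q4,5,6 [ 1.13  0.73 -0.3 ] or [4.27 0.73 2.84]
shift [-0.827 -0.311  0.531] turn [ 0.321 -0.426  0.771]
```

>>> {"name": "move_arm", "arguments": {
  "moves": "-0.83 -0.31 0.53 0.32 -0.43 0.77 1;-0.83 -0.31 0.53 0.32 -0.43 0.77 1;-0.83 -0.31 0.53 0.32 -0.43 0.77 1;-0.83 -0.31 0.53 0.32 -0.43 0.77 1;-0.83 -0.31 0.53 0.32 -0.43 0.77 1;-0.83 -0.31 0.53 0.32 -0.43 0.77 1;-0.83 -0.31 0.53 0.32 -0.43 0.77 1;-0.83 -0.31 0.53 0.32 -0.43 0.77 1;-0.83 -0.31 0.53 0.32 -0.43 0.77 1;-0.83 -0.31 0.53 0.32 -0.43 0.77 1;-0.83 -0.31 0.53 0.32 -0.43 0.77 1;-0.83 -0.31 0.53 0.32 -0.43 0.77 1"
}}

```text
time: 2.0
position: [0.5558, 0.4358, 0.1794]
tool_rot: [0.666, 0.64, -0.278, 0.265]
ft_force: [-0.7, -0.6, -0.0]
grip_width: 0.0868
grip_force: 0.0
```

```bash
python3 - <<'E'
from g import *
from h import *
st()
for n in("wrist",):
    c=robot.camera(n);cv2.imwrite("pics/w1.png",c["image"][:,:,::-1]);
import pickle;pickle.dump(c,open("w1.pkl","wb"))
print(proj(c,(.563,.3325,.063)),proj(c,(.563,.29,.063)))
to((.563,.372,.098),tool(87,-45))
to((.563,.3013,.0275),tool(87,-45))
E
```

```text
t 2.0 p [0.5558 0.4358 0.1794] q [ 0.72  1.    0.81 -0.57  1.89  0.74] x [ 0.027  0.705 -0.709] z [-0.031 -0.708 -0.705] F [-0.7 -0.6 -0. ] w 0.0868 0.0
[294.23957722 181.14823916] [294.66064464 205.23510597]
shift [0.137 0.098 1.03 ] turn [0.004 0.001 0.006]
shift [0.138 0.128 2.028] turn [0.004 0.001 0.006]
```

View pics/w1.png

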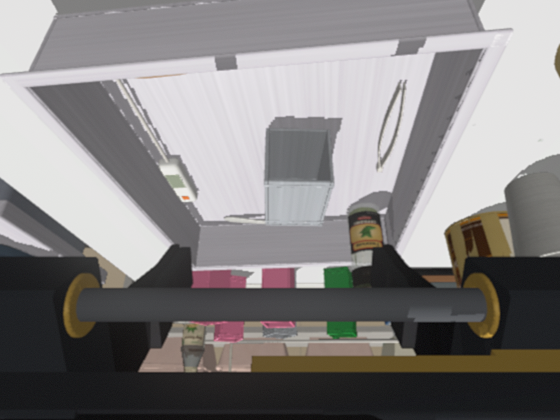

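The wrist view shows the canister with its mouth edge at columns 265–332, row 181, about 4 px right of my prediction. So x ≈ 0.565. Now moving in.

>>> {"name": "move_arm", "arguments": {
  "moves": "0.14 0.11 0.4 0 0 0 1;0.14 0.11 0.8 0 0 0 1;0.14 0.11 1 0 0 0 1"
}}

```text
time: 2.35
position: [0.5634, 0.3715, 0.0986]
tool_rot: [0.666, 0.639, -0.279, 0.265]
ft_force: [-0.5, -0.1, 0.0]
grip_width: 0.0867
grip_force: 0.0
```

>>> {"name": "move_arm", "arguments": {
  "moves": "0 0.03 0.35 0 0 0 1;0 0.03 0.7 0 0 0 1;0 0.03 0.9 0 0 0 1;0 0.03 1 0 0 0 1;0 0.03 1 0 0 0 1"
}}

```text
time: 2.85
position: [0.5644, 0.3023, 0.0298]
tool_rot: [0.667, 0.639, -0.278, 0.265]
ft_force: [-0.2, 1.2, 0.7]
grip_width: 0.0872
grip_force: 0.0
```

```bash
python3 - <<'E'
from g import *
st()
to((.565,.3013,.0275),tool(87,-45))
E
```

```text
t 2.85 p [0.5644 0.3023 0.0298] q [ 0.58  1.06  1.15 -0.61  1.49  0.86] x [ 0.03   0.704 -0.709] z [-0.032 -0.708 -0.705] F [-0.2  1.2  0.7] w 0.0872 0.0
shift [0.01  0.007 0.023] turn [0.003 0.002 0.004]
```

Now close on it.

>>> {"name": "move_arm", "arguments": {
  "moves": "0 0 0.02 0 0 0 0.5;0 0 0.02 0 0 0 0.5;0 0 0.02 0 0 0 0.5;0 0 0.02 0 0 0 0.5;0 0 0.02 0 0 0 0.5;0 0 0.02 0 0 0 0.5;0 0 0.02 0 0 0 0.5",
  "squeeze": 35
}}

```text
time: 3.55
position: [0.5649, 0.3026, 0.0287]
tool_rot: [0.667, 0.639, -0.277, 0.266]
ft_force: [-0.0, 3.8, 3.0]
grip_width: 0.0602
grip_force: 34.6
```

```bash
python3 - <<'E'
from g import *
st()
p=robot.get_obs()["position"]
to(p+[0,0,.08],R.from_quat(robot.get_obs()["tool_rot"]))
E
```

```text
t 3.55 p [0.5649 0.3026 0.0287] q [ 0.58  1.06  1.15 -0.61  1.48  0.86] x [ 0.031  0.705 -0.708] z [-0.03  -0.708 -0.706] F [-0.   3.8  3. ] w 0.0602 34.6
shift [-0.567  0.001 -0.565] turn [0. 0. 0.]
```

>>> {"name": "move_arm", "arguments": {
  "moves": "-0.2 0 -0.2 0 0 0 0.5;-0.4 0 -0.4 0 0 0 0.5;-0.56 0 -0.56 0 0 0 0.5;-0.56 0 -0.56 0 0 0 0.5"
}}

```text
time: 3.95
position: [0.5666, 0.303, 0.1106]
tool_rot: [0.668, 0.638, -0.274, 0.266]
ft_force: [0.8, -0.1, -1.8]
grip_width: 0.0604
grip_force: 34.6
```

>>> {"name": "move_arm", "arguments": {
  "moves": "0 0 0 0 0.09 0 0.5;0 0 0 0 0.18 0 0.5;0 0 0 0 0.27 0 0.5;0 0 0 0 0.36 0 0.5;0 0 0 0 0.45 0 0.5;0 0 0 0 0.54 0 0.5;0 0 0 0 0.63 0 0.5;0 0 0 0 0.72 0 0.5;0 0 0 0 0.81 0 0.5;0 0 0 0 0.9 0 0.5;0 0 0 0 0.97 0 0.5;0 0 0 0 1 0 0.5"
}}

```text
time: 5.15
position: [0.5641, 0.2999, 0.1049]
tool_rot: [0.669, 0.638, 0.275, -0.265]
ft_force: [-0.1, -0.1, -1.5]
grip_width: 0.0601
grip_force: 34.7
```

```bash
python3 - <<'E'
from g import *
import cv2,pickle
for k in range(4): c=robot.camera("side")
st()
cv2.imwrite("pics/s2.png",cv2.resize(c["image"][40:260,180:430,::-1],None,fx=3,fy=2.7))
p=robot.get_obs()["position"]
to(p+[0,0,-.04],tool(87,45))
E
```

```text
t 5.35 p [0.5643 0.3017 0.1063] q [-0.03  0.77  1.73  1.03  0.96 -0.75] x [0.032 0.709 0.704] z [ 0.029  0.703 -0.71 ] F [-0.2  0.1 -2.4] w 0.0604 34.7
shift [-0.282  0.001  0.284] turn [-0.005  0.003  0.003]
```

View pics/s2.png

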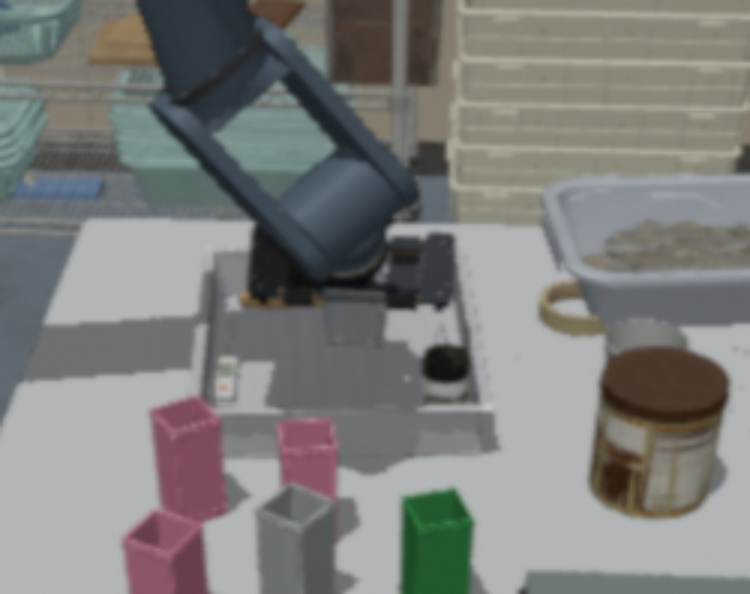

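The canister hangs upright under the gripper at about (355,318), with the pan clear beneath it. Lowering it to the pan floor.

>>> {"name": "move_arm", "arguments": {
  "moves": "-0.15 0 0.15 0 0 0 0.5;-0.26 0 0.26 0 0 0 0.5;-0.3 0 0.3 0 0 0 0.5;-0.3 0 0.3 0 0 0 0.5;-0.3 0 0.3 0 0 0 0.5"
}}

```text
time: 5.85
position: [0.5648, 0.3026, 0.0656]
tool_rot: [0.667, 0.64, 0.276, -0.264]
ft_force: [-0.0, -0.8, -1.8]
grip_width: 0.0603
grip_force: 34.7
```

>>> {"name": "move_arm", "arguments": {
  "moves": "-0.015 0 0.015 0 0 0 0.5;-0.02 0 0.02 0 0 0 0.5;-0.02 0 0.02 0 0 0 0.5"
}}

```text
time: 6.15
position: [0.5648, 0.302, 0.0624]
tool_rot: [0.667, 0.64, 0.276, -0.264]
ft_force: [0.2, -0.0, -1.6]
grip_width: 0.0606
grip_force: 34.7
```

>>> {"name": "move_arm", "arguments": {
  "moves": "-0.015 0 0.015 0 0 0 0.5;-0.02 0 0.02 0 0 0 0.5;-0.02 0 0.02 0 0 0 0.5"
}}

```text
time: 6.45
position: [0.5647, 0.3019, 0.0591]
tool_rot: [0.668, 0.639, 0.275, -0.264]
ft_force: [0.1, -0.3, -1.4]
grip_width: 0.0599
grip_force: 34.7
```

>>> {"name": "move_arm", "arguments": {
  "moves": "-0.014 0 0.014 0 0 0 0.5;-0.014 0 0.014 0 0 0 0.5"
}}

```text
time: 6.65
position: [0.5647, 0.3023, 0.0581]
tool_rot: [0.667, 0.639, 0.276, -0.264]
ft_force: [-0.2, -0.3, 2.7]
grip_width: 0.0601
grip_force: 34.7
```

>>> {"name": "move_arm", "arguments": {
  "moves": "-0.014 0 0.014 0 0 0 0.5;-0.014 0 0.014 0 0 0 0.5"
}}

```text
time: 6.85
position: [0.5642, 0.3026, 0.0576]
tool_rot: [0.667, 0.639, 0.277, -0.265]
ft_force: [-3.4, -2.4, 11.0]
grip_width: 0.0595
grip_force: 34.9
```

>>> {"name": "move_arm", "arguments": {
  "moves": "0 0 0 0 0 0 1;0 0 0 0 0 0 1;0 0 0 0 0 0 1;0 0 0 0 0 0 1;0 0 0 0 0 0 1;0 0 0 0 0 0 1"
}}

```text
time: 7.45
position: [0.5647, 0.302, 0.0551]
tool_rot: [0.668, 0.639, 0.275, -0.264]
ft_force: [-0.4, -0.1, 0.8]
grip_width: 0.0865
grip_force: 0.0
```

>>> {"name": "move_arm", "arguments": {
  "moves": "0 0 -0.3 0 0 0 1;0 0 -0.7 0 0 0 1;0 0 -1 0 0 0 1;0 0 -1 0 0 0 1"
}}

```text
time: 7.85
position: [0.5641, 0.2292, 0.1286]
tool_rot: [0.668, 0.639, 0.278, -0.261]
ft_force: [0.0, 0.0, 0.4]
grip_width: 0.0869
grip_force: 0.0
```

```bash
python3 - <<'E'
from g import *
st();to((.5645,.298,.19),tool(87,0))
E
```

```text
t 7.85 p [0.5641 0.2292 0.1286] q [-0.16  0.72  1.75  0.95  1.04 -0.78] x [0.029 0.709 0.705] z [ 0.037  0.704 -0.709] F [0.  0.  0.4] w 0.0869 0.0
shift [ 0.921 -0.024  0.049] turn [ 0.002 -0.498  0.005]
```

>>> {"name": "move_arm", "arguments": {
  "moves": "0.4 -0.02 -0.2 0 0 0 1;0.92 -0.02 0.05 0 -0.5 0 1;0.92 -0.02 0.05 0 -0.5 0 1;0.92 -0.02 0.05 0 -0.5 0 1;0.92 -0.02 0.05 0 -0.5 0 1;0.92 -0.02 0.05 0 -0.5 0 1;0.92 -0.02 0.05 0 -0.5 0 1;0.92 -0.02 0.05 0 -0.5 0 1;0.92 -0.02 0.05 0 -0.5 0 1"
}}

```text
time: 8.75
position: [0.5614, 0.3011, 0.1862]
tool_rot: [0.722, 0.692, -0.002, -0.0]
ft_force: [0.1, -1.1, -0.5]
grip_width: 0.0875
grip_force: 0.0
```

```bash
python3 - <<'E'
from g import *
from h import *
st();to((.5645,.298,.067),tool(87,0))
c=robot.camera("wrist");cv2.imwrite("pics/w3.png",c["image"][:,:,::-1])
for s in((-1,-1),(1,-1),(1,1),(-1,1)):print(proj(c,(.5645+.03*s[0],.298+.03*s[1],.088)).round(0))
print(plane(c,(280,210),.088))
import pickle;pickle.dump(c,open("w3.pkl","wb"))
E
```

```text
t 8.75 p [0.5614 0.3011 0.1862] q [ 0.32  0.6   1.44 -0.    1.1   0.36] x [ 0.041  0.999 -0.002] z [-0.002 -0.002 -1.   ] F [ 0.1 -1.1 -0.5] w 0.0875 0.0
shift [-0.027  0.035  1.192] turn [-0.002  0.001  0.007]
[247. 255.]
[328. 252.]
[327. 172.]
[241. 175.]
[0.56075128 0.30180333 0.088     ]
```

View pics/w3.png

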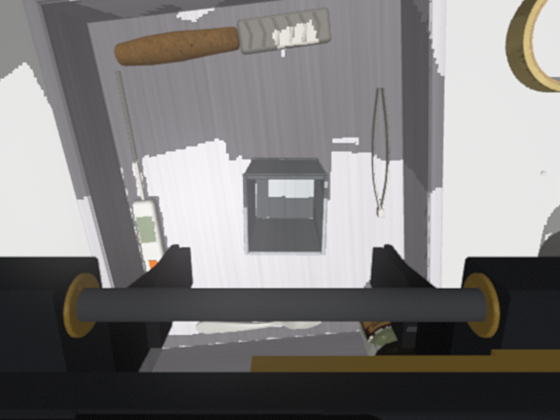

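The canister stands upright, its rim corners at (243,174) and (326,254), matching my prediction. Next I'll descend and grip it from above.

>>> {"name": "move_arm", "arguments": {
  "moves": "-0.03 0.03 0.4 0 0 0 1;-0.03 0.03 0.8 0 0 0 1;-0.03 0.03 0.95 0 0 0 1"
}}

```text
time: 9.1
position: [0.5628, 0.2945, 0.0885]
tool_rot: [0.723, 0.691, -0.004, -0.001]
ft_force: [-0.3, -0.2, -1.2]
grip_width: 0.0869
grip_force: 0.0
```

>>> {"name": "move_arm", "arguments": {
  "moves": "0 0 0.22 0 0 0 1;0 0 0.22 0 0 0 1;0 0 0.22 0 0 0 0.5;0 0 0.22 0 0 0 0.5;0 0 0.22 0 0 0 0.5;0 0 0.22 0 0 0 0.5;0 0 0.22 0 0 0 0.5;0 0 0.22 0 0 0 0.5",
  "squeeze": 35
}}

```text
time: 9.9
position: [0.5651, 0.297, 0.0716]
tool_rot: [0.722, 0.692, -0.001, 0.001]
ft_force: [-2.5, -0.5, 6.1]
grip_width: 0.0596
grip_force: 35.0
```

>>> {"name": "move_arm", "arguments": {
  "moves": "0 0 -0.3 0 0 0 0.5;0 0 -0.8 0 0 0 0.5;0 0 -1 0 0 0 0.5;0 0 -1 0 0 0 0.5"
}}

```text
time: 10.3
position: [0.5681, 0.2981, 0.1744]
tool_rot: [0.722, 0.692, 0.003, 0.003]
ft_force: [0.0, -0.2, -1.6]
grip_width: 0.0598
grip_force: 35.0
```

>>> {"name": "move_arm", "arguments": {
  "moves": "-0.1 0 -0.3 0 0 0 0.5;-0.5 -0.05 -0.6 0 0 0 0.5;-1 -0.1 -0.6 0 0 0 0.5"
}}

```text
time: 10.6
position: [0.5532, 0.1991, 0.2327]
tool_rot: [0.721, 0.693, 0.002, 0.003]
ft_force: [0.4, -0.0, -2.3]
grip_width: 0.0597
grip_force: 35.0
```

>>> {"name": "move_arm", "arguments": {
  "moves": "-0.45 -0.05 0 0 0 0 0.5;-0.9 -0.1 0 0 0 0 0.5;-1 -0.1 0 0 0 0 0.5"
}}

```text
time: 10.9
position: [0.5346, 0.0948, 0.229]
tool_rot: [0.723, 0.69, -0.003, -0.0]
ft_force: [-0.5, 1.3, -1.8]
grip_width: 0.0596
grip_force: 35.0
```

>>> {"name": "move_arm", "arguments": {
  "moves": "-0.45 -0.05 0 0 0 0 0.5;-0.9 -0.1 0 0 0 0 0.5;-1 -0.1 0 0 0 0 0.5"
}}

```text
time: 11.2
position: [0.5215, -0.0038, 0.2297]
tool_rot: [0.723, 0.69, -0.002, 0.0]
ft_force: [0.0, 0.5, -1.8]
grip_width: 0.0597
grip_force: 35.0
```

>>> {"name": "move_arm", "arguments": {
  "moves": "-0.45 -0.05 0 0 0 0 0.5;-0.9 -0.1 0 0 0 0 0.5;-1 -0.1 0 0 0 0 0.5"
}}

```text
time: 11.5
position: [0.5081, -0.1031, 0.2304]
tool_rot: [0.723, 0.691, -0.002, 0.001]
ft_force: [-0.2, 0.8, -2.2]
grip_width: 0.0598
grip_force: 35.0
```

```bash
python3 - <<'E'
from g import *
st();to((.49,-.27,.15),tool(91,0))
E
```

```text
t 11.5 p [ 0.5081 -0.1031  0.2304] q [-0.41  0.39  1.7  -0.    1.05 -0.37] x [ 0.046  0.999 -0.003] z [-0.001 -0.003 -1.   ] F [-0.2  0.8 -2.2] w 0.0598 35.0
shift [-1.673 -0.103  0.81 ] turn [-0.001  0.002 -0.041]
```

>>> {"name": "move_arm", "arguments": {
  "moves": "-0.45 -0.05 0 0 0 -0.045 0.5;-0.9 -0.1 0.2 0 0 -0.045 0.5;-1 -0.1 0.3 0 0 -0.045 0.5"
}}

```text
time: 11.8
position: [0.494, -0.2026, 0.2001]
tool_rot: [0.698, 0.716, -0.001, 0.001]
ft_force: [-0.1, 0.9, -1.7]
grip_width: 0.0597
grip_force: 35.0
```

>>> {"name": "move_arm", "arguments": {
  "moves": "-0.4 0 0.2 0 0 0 0.5;-0.68 0 0.5 0 0 0 0.5;-0.68 0 0.6 0 0 0 0.5;-0.68 0 0.6 0 0 0 0.5;-0.68 0 0.6 0 0 0 0.5"
}}

```text
time: 12.3
position: [0.4959, -0.2659, 0.1415]
tool_rot: [0.697, 0.717, -0.001, -0.0]
ft_force: [0.5, -0.2, -1.6]
grip_width: 0.0594
grip_force: 35.0
```

```bash
python3 - <<'E'
from g import *
import cv2,pickle
c={n:robot.camera(n) for n in("side","top","wrist")}
pickle.dump(c,open("c4.pkl","wb"))
st();to((.49,-.271,.11),tool(91,0))
s=c["side"]["image"][200:350,180:330,::-1];t=c["wrist"]["image"][:,:,::-1]
cv2.imwrite("pics/s4.png",np.hstack([cv2.resize(s,(420,420),interpolation=cv2.INTER_CUBIC),cv2.resize(t,(380,285)) if 0 else cv2.copyMakeBorder(cv2.resize(t,(380,285)),0,135,0,0,cv2.BORDER_CONSTANT)]))
E
```

```text
t 12.45 p [ 0.4966 -0.2668  0.1431] q [-0.69  0.57  1.67 -0.    0.9  -0.72] x [-0.029  1.    -0.003] z [ 0.001 -0.003 -1.   ] F [-0.2  0.2 -1.8] w 0.0599 35.0
shift [-0.039 -0.068  0.331] turn [0.001 0.002 0.007]
```

View pics/s4.png

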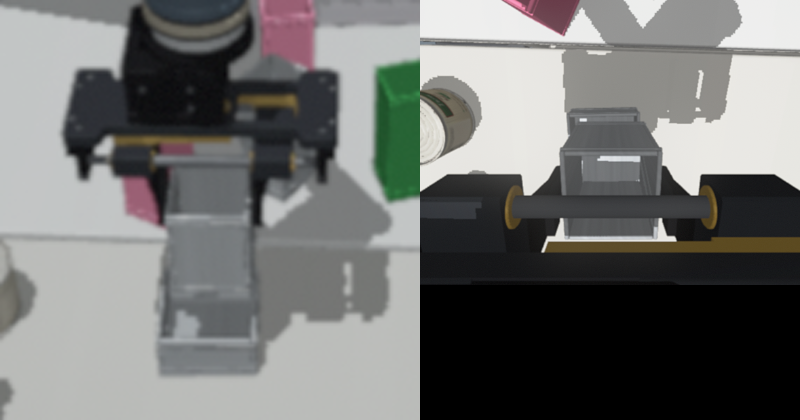

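The side view shows the canister hanging over the wide one. The wrist view shows the wide one's left rim at about (568–640,112), slightly left of the hanging canister. I'll enlarge that rim to measure it.

```bash
python3 - <<'E'
from h import *
import pickle
c=pickle.load(open("c4.pkl","rb"))["wrist"]
cv2.imwrite("pics/w4.png",cv2.resize(c["image"][145:275,195:355,::-1],None,fx=4.6,fy=4.6,interpolation=cv2.INTER_CUBIC))
E
```

```text
(no output)
```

View pics/w4.png

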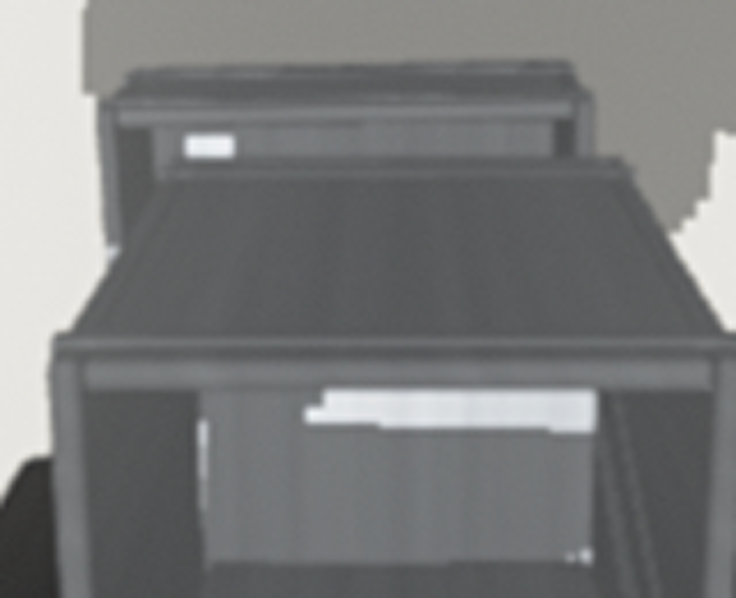

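```bash
python3 - <<'E'
from h import *
import pickle
c=pickle.load(open("c4.pkl","rb"))["wrist"]
f=lambda u,v,z:plane(c,(195+u/4.6-.4,145+v/4.6-.4),z)
for n,a,b,z in(("wide",(103,103),(593,97),.042),("heldtop",(55,340),(737,340),.1595),("heldbot",(165,160),(632,160),.0745)):
    A,B=f(*a,z),f(*b,z);print(n,A.round(4),B.round(4),"mid",((A+B)/2).round(4),np.linalg.norm(B-A).round(4),np.degrees(np.arctan2(*(B-A)[1::-1])).round(1))
E
```

```text
wide [ 0.4513 -0.2366  0.042 ] [ 0.5256 -0.2336  0.042 ] mid [ 0.4885 -0.2351  0.042 ] 0.0744 2.4
heldtop [ 0.4672 -0.2357  0.1595] [ 0.5248 -0.234   0.1595] mid [ 0.496  -0.2349  0.1595] 0.0576 1.7
heldbot [ 0.4651 -0.2382  0.0745] [ 0.5274 -0.2364  0.0745] mid [ 0.4962 -0.2373  0.0745] 0.0624 1.7
```

>>> {"name": "move_arm", "arguments": {
  "moves": "-0.065 -0.065 0 0 0 -0.01 0.5;-0.065 -0.065 0.1 0 0 -0.01 0.5;-0.065 -0.065 0.2 0 0 -0.01 0.5;-0.065 -0.065 0.25 0 0 -0.01 0.5;-0.065 -0.065 0.25 0 0 -0.01 0.5"
}}

```text
time: 12.95
position: [0.4891, -0.2738, 0.1158]
tool_rot: [0.692, 0.722, -0.001, -0.0]
ft_force: [0.4, 1.1, -1.6]
grip_width: 0.0596
grip_force: 35.0
```

```bash
python3 - <<'E'
from g import *
st();to((.490,-.274,.0716),tool(92.4,0))
E
```

```text
t 12.95 p [ 0.4891 -0.2738  0.1158] q [-0.71  0.61  1.7  -0.    0.84 -0.75] x [-0.043  0.999 -0.001] z [-0.002 -0.001 -1.   ] F [ 0.4  1.1 -1.6] w 0.0596 35.0
shift [-0.002  0.01   0.442] turn [-0.001  0.     0.001]
```

>>> {"name": "move_arm", "arguments": {
  "moves": "0 0.01 0.06 0 0 0 0.5;0 0.01 0.12 0 0 0 0.5;0 0.01 0.18 0 0 0 0.5;0 0.01 0.2 0 0 0 0.5"
}}

```text
time: 13.35
position: [0.4902, -0.2743, 0.0962]
tool_rot: [0.692, 0.722, -0.001, 0.0]
ft_force: [-0.8, -0.2, -2.1]
grip_width: 0.0597
grip_force: 35.0
```

>>> {"name": "move_arm", "arguments": {
  "moves": "0 0 0.06 0 0 0 0.5;0 0 0.12 0 0 0 0.5;0 0 0.18 0 0 0 0.5;0 0 0.19 0 0 0 0.5;0 0 0.19 0 0 0 0.5"
}}

```text
time: 13.85
position: [0.4904, -0.2745, 0.0777]
tool_rot: [0.692, 0.722, -0.001, 0.001]
ft_force: [0.6, 0.2, -1.3]
grip_width: 0.0595
grip_force: 35.0
```

>>> {"name": "move_arm", "arguments": {
  "moves": "0 0 0.02 0 0 0 0.5;0 0 0.03 0 0 0 0.5;0 0 0.03 0 0 0 0.5"
}}

```text
time: 14.15
position: [0.4906, -0.2747, 0.0751]
tool_rot: [0.692, 0.722, -0.001, 0.001]
ft_force: [0.8, -0.6, -2.2]
grip_width: 0.0594
grip_force: 35.0
```

Entered without contact. Three or four millimetres remain.

>>> {"name": "move_arm", "arguments": {
  "moves": "0 0 0.015 0 0 0 0.5;0 0 0.02 0 0 0 0.5;0 0 0.02 0 0 0 0.5"
}}

```text
time: 14.45
position: [0.4906, -0.2747, 0.073]
tool_rot: [0.692, 0.722, -0.001, 0.001]
ft_force: [0.3, -0.7, -2.5]
grip_width: 0.0597
grip_force: 35.0
```

>>> {"name": "move_arm", "arguments": {
  "moves": "0 0 0.01 0 0 0 0.5;0 0 0.015 0 0 0 0.5;0 0 0.015 0 0 0 0.5"
}}

```text
time: 14.75
position: [0.4906, -0.2747, 0.0716]
tool_rot: [0.692, 0.722, -0.001, 0.001]
ft_force: [-0.2, -1.2, -0.7]
grip_width: 0.0599
grip_force: 35.0
```

>>> {"name": "move_arm", "arguments": {
  "moves": "0 0 0.01 0 0 0 0.5;0 0 0.01 0 0 0 0.5"
}}

```text
time: 14.95
position: [0.4906, -0.2747, 0.0715]
tool_rot: [0.692, 0.722, -0.001, 0.001]
ft_force: [-1.3, 0.6, 5.3]
grip_width: 0.0599
grip_force: 35.0
```

>>> {"name": "move_arm", "arguments": {
  "moves": "0 0 0 0 0 0 1;0 0 0 0 0 0 1;0 0 0 0 0 0 1;0 0 0 0 0 0 1;0 0 0 0 0 0 1;0 0 0 0 0 0 1"
}}

```text
time: 15.55
position: [0.4906, -0.2747, 0.0705]
tool_rot: [0.692, 0.722, -0.001, 0.001]
ft_force: [-0.1, 0.4, 0.9]
grip_width: 0.086
grip_force: 0.0
```

>>> {"name": "move_arm", "arguments": {
  "moves": "0 0 -0.2 0 0 0 1;0 0 -0.6 0 0 0 1;0.2 0.2 -1 0 0 0 1;0.4 0.4 -1 0 0 0 1"
}}

```text
time: 15.95
position: [0.5322, -0.235, 0.176]
tool_rot: [0.692, 0.722, 0.0, 0.007]
ft_force: [0.9, -1.1, 0.0]
grip_width: 0.0869
grip_force: 0.0
```

```bash
python3 - <<'E'
from g import *
st();to((.531,-.10,.24),tool(54,0))
E
```

```text
t 15.95 p [ 0.5322 -0.235   0.176 ] q [-0.61  0.54  1.61 -0.    0.98 -0.65] x [-0.041  0.999 -0.01 ] z [ 0.01  -0.009 -1.   ] F [ 0.9 -1.1  0. ] w 0.0869 0.0
shift [ 1.343  0.049 -0.652] turn [0.008 0.004 0.426]
```

>>> {"name": "move_arm", "arguments": {
  "moves": "0.4 0.02 -0.3 0 0 0 1;0.8 0.03 -0.65 0 0 0 1;1 0.04 -0.65 0 0 0 1"
}}

```text
time: 16.25
position: [0.5303, -0.1308, 0.239]
tool_rot: [0.691, 0.723, 0.001, 0.004]
ft_force: [0.7, 0.4, -0.1]
grip_width: 0.0874
grip_force: 0.0
```

>>> {"name": "move_arm", "arguments": {
  "moves": "0.4 0 0 0 0 0.1 1;0.4 0 0 0 0 0.2 1;0.4 0 0 0 0 0.3 1;0.4 0 0 0 0 0.4 1;0.4 0 0 0 0 0.42 1;0.4 0 0 0 0 0.42 1"
}}

```text
time: 16.85
position: [0.5266, -0.0924, 0.2351]
tool_rot: [0.888, 0.459, -0.001, 0.001]
ft_force: [0.0, -1.1, 0.0]
grip_width: 0.0869
grip_force: 0.0
```

```bash
python3 - <<'E'
from g import *
from h import *
import pickle
c=robot.camera("wrist");st();pickle.dump(c,open("w5.pkl","wb"))
cv2.imwrite("pics/w5.png",c["image"][:,:,::-1])
t=robot.camera("top");cv2.imwrite("pics/t5.png",t["image"][:,:,::-1])
print(proj(c,(.531,-.089,.12)))
to((.531,-.089,.14),tool(54,0))
E
```

```text
t 16.9 p [ 0.5266 -0.0924  0.235 ] q [-0.38  0.4   1.66 -0.    1.08  0.23] x [ 0.577  0.817 -0.002] z [-0.    -0.003 -1.   ] F [ 0.2 -0.2  0. ] w 0.0871 0.0
[281.99910684 198.23461628]
shift [0.055 0.014 0.95 ] turn [0.001 0.001 0.008]
```

View pics/w5.png

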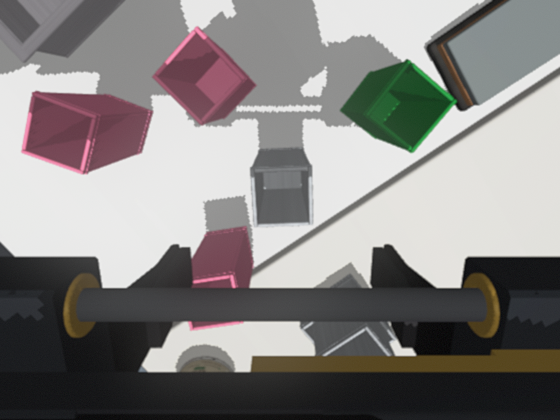

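The narrow canister's rim spans (250,166) to (313,227), centred as predicted and square to the fingers. Next I'll descend and grip.

>>> {"name": "move_arm", "arguments": {
  "moves": "0.06 0.01 0.4 0 0 0.01 1;0.06 0.01 0.75 0 0 0.01 1;0.06 0.01 0.9 0 0 0.01 1;0.06 0.01 0.95 0 0 0.01 1"
}}

```text
time: 17.35
position: [0.5297, -0.088, 0.138]
tool_rot: [0.892, 0.453, -0.002, -0.0]
ft_force: [-0.5, 0.0, -0.3]
grip_width: 0.0871
grip_force: 0.0
```

>>> {"name": "move_arm", "arguments": {
  "moves": "0 0 0.2 0 0 0 1;0 0 0.36 0 0 0 1;0 0 0.38 0 0 0 1;0 0 0.38 0 0 0 0.35;0 0 0.38 0 0 0 0.35;0 0 0.38 0 0 0 0.35;0 0 0.38 0 0 0 0.35;0 0 0.38 0 0 0 0.35;0 0 0.38 0 0 0 0.35;0 0 0.38 0 0 0 0.35",
  "squeeze": 30
}}

```text
time: 18.35
position: [0.5311, -0.0885, 0.1023]
tool_rot: [0.892, 0.452, -0.0, 0.001]
ft_force: [-0.2, -0.6, 2.6]
grip_width: 0.0461
grip_force: 29.4
```

```bash
python3 - <<'E'
from g import *
st()
E
```

```text
t 18.35 p [ 0.5311 -0.0885  0.1023] q [-0.37  0.61  1.76 -0.    0.77  0.26] x [ 0.591  0.807 -0.002] z [ 0.    -0.003 -1.   ] F [-0.2 -0.6  2.6] w 0.0461 29.4
```

>>> {"name": "move_arm", "arguments": {
  "moves": "0 0 -0.3 0 0 0 0.35;0 0 -0.7 0 0 0 0.35;0 0 -1 0 0 0 0.35"
}}

```text
time: 18.65
position: [0.5311, -0.0883, 0.2034]
tool_rot: [0.892, 0.452, -0.0, 0.001]
ft_force: [0.7, -0.1, -1.4]
grip_width: 0.0462
grip_force: 29.5
```

>>> {"name": "move_arm", "arguments": {
  "moves": "0 0 -0.35 0 0 -0.09 0.35;-0.1 0.1 -0.4 0 0 -0.18 0.35;-0.3 0.2 -0.4 0 0 -0.27 0.35;-0.5 0.3 -0.4 0 0 -0.36 0.35;-0.7 0.3 -0.4 0 0 -0.43 0.35;-0.8 0.3 -0.4 0 0 -0.43 0.35;-0.8 0.3 -0.4 0 0 -0.43 0.35"
}}

```text
time: 19.35
position: [0.5071, -0.171, 0.2419]
tool_rot: [0.693, 0.721, -0.001, 0.0]
ft_force: [1.0, -0.5, -0.9]
grip_width: 0.0464
grip_force: 29.5
```

```bash
python3 - <<'E'
from g import *
st();to((.4905,-.2745,.22),tool(92.4,0))
E
```

```text
t 19.35 p [ 0.5071 -0.171   0.2419] q [-0.53  0.4   1.65 -0.    1.1  -0.57] x [-0.039  0.999 -0.002] z [-0.001 -0.002 -1.   ] F [ 1.  -0.5 -0.9] w 0.0464 29.5
shift [-1.028 -0.206  0.221] turn [-0.001  0.001 -0.002]
```

>>> {"name": "move_arm", "arguments": {
  "moves": "-0.4 -0.1 0 0 0 0 0.35;-0.8 -0.2 0.1 0 0 0 0.35;-1 -0.2 0.2 0 0 0 0.35;-1 -0.2 0.25 0 0 0 0.35;-1 -0.2 0.25 0 0 0 0.35;-1 -0.2 0.25 0 0 0 0.35"
}}

```text
time: 19.95
position: [0.4924, -0.2695, 0.2172]
tool_rot: [0.691, 0.722, -0.001, 0.0]
ft_force: [0.3, -0.2, -1.7]
grip_width: 0.0463
grip_force: 29.5
```

```bash
python3 - <<'E'
from g import *
from h import *
import pickle
c=robot.camera("wrist");s=robot.camera("side");st();pickle.dump((c,s),open("c6.pkl","wb"))
a=cv2.resize(c["image"][130:290,200:360,::-1],(560,560),interpolation=cv2.INTER_CUBIC)
b=cv2.resize(s["image"][220:340,220:290,::-1],(240,411),interpolation=cv2.INTER_CUBIC)
cv2.imwrite("pics/w6.png",np.hstack([a,cv2.copyMakeBorder(b,0,149,0,0,cv2.BORDER_CONSTANT)]))
to((.4905,-.2745,.108),tool(92.4,0))
E
```

```text
t 20.05 p [ 0.4927 -0.2698  0.2178] q [-0.7   0.46  1.61 -0.    1.07 -0.74] x [-0.045  0.999 -0.002] z [ 0.    -0.002 -1.   ] F [-0.  -0.4 -0.7] w 0.0462 29.5
shift [-0.043 -0.025  1.098] turn [0.    0.001 0.002]
```

View pics/w6.png

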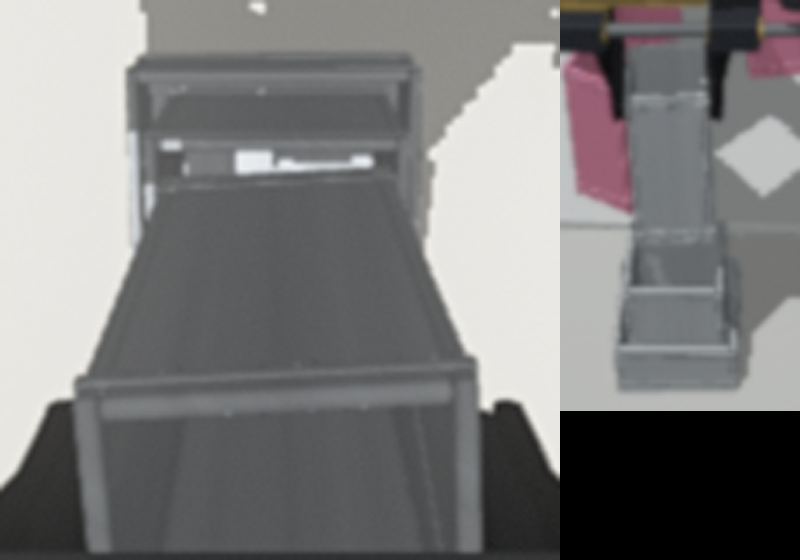

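```bash
python3 - <<'E'
from h import *
import pickle
c,s=pickle.load(open("c6.pkl","rb"))
f=lambda u,v,z:plane(c,(200+u/3.5-.4,130+v/3.5-.4),z)
for n,a,b,z in(("wide",(130,66),(418,64),.042),("mid",(135,137),(415,137),.088),("heldtop",(78,385),(478,368),.2355),("heldbot",(155,185),(410,172),.1155)):
    A,B=f(*a,z),f(*b,z);print(n,"mid",((A+B)/2).round(4),np.linalg.norm(B-A).round(4),np.degrees(np.arctan2(*(B-A)[1::-1])).round(1))
E
```

```text
wide mid [ 0.488  -0.2343  0.042 ] 0.0734 2.9
mid mid [ 0.4892 -0.2446  0.088 ] 0.0623 2.5
heldtop mid [ 0.4909 -0.2451  0.2355] 0.0446 5.1
heldbot mid [ 0.4911 -0.2481  0.1155] 0.0517 5.5
```

>>> {"name": "move_arm", "arguments": {
  "moves": "-0.05 -0.025 0 0 0 0.03 0.35;-0.05 -0.025 0.1 0 0 0.03 0.35;-0.05 -0.025 0.18 0 0 0.03 0.35;-0.05 -0.025 0.22 0 0 0.03 0.35;-0.05 -0.025 0.22 0 0 0.03 0.35;-0.05 -0.025 0.22 0 0 0.03 0.35"
}}

```text
time: 20.65
position: [0.4901, -0.2763, 0.1953]
tool_rot: [0.708, 0.706, -0.001, 0.001]
ft_force: [-0.0, -0.5, -1.4]
grip_width: 0.0463
grip_force: 29.5
```

```bash
python3 - <<'E'
from g import *
st();to((.4905,-.2752,.108),tool(90,0))
E
```

```text
t 20.65 p [ 0.4901 -0.2763  0.1953] q [-0.71  0.49  1.63 -0.    1.02 -0.71] x [ 0.003  1.    -0.002] z [-0.    -0.002 -1.   ] F [-0.  -0.5 -1.4] w 0.0463 29.5
shift [0.013 0.004 0.873] turn [-0.     0.001 -0.002]
```

>>> {"name": "move_arm", "arguments": {
  "moves": "0.01 0 0.04 0 0 0 0.35;0.01 0 0.08 0 0 0 0.35;0.01 0 0.14 0 0 0 0.35;0.01 0 0.2 0 0 0 0.35;0.01 0 0.2 0 0 0 0.35"
}}

```text
time: 21.15
position: [0.4894, -0.275, 0.1744]
tool_rot: [0.708, 0.706, -0.001, -0.0]
ft_force: [-0.1, 0.1, -0.5]
grip_width: 0.0461
grip_force: 29.5
```

>>> {"name": "move_arm", "arguments": {
  "moves": "0 0 0.08 0 0 0 0.35;0 0 0.16 0 0 0 0.35;0 0 0.24 0 0 0 0.35;0 0 0.3 0 0 0 0.35;0 0 0.3 0 0 0 0.35"
}}

```text
time: 21.65
position: [0.4894, -0.2751, 0.1443]
tool_rot: [0.708, 0.706, -0.001, -0.0]
ft_force: [-1.6, 0.2, -1.1]
grip_width: 0.0464
grip_force: 29.5
```

>>> {"name": "move_arm", "arguments": {
  "moves": "0 0 0.08 0 0 0 0.35;0 0 0.16 0 0 0 0.35;0 0 0.24 0 0 0 0.35;0 0 0.3 0 0 0 0.35;0 0 0.3 0 0 0 0.35"
}}

```text
time: 22.15
position: [0.4895, -0.2752, 0.1144]
tool_rot: [0.708, 0.706, -0.001, -0.0]
ft_force: [0.5, 0.1, -0.8]
grip_width: 0.0463
grip_force: 29.5
```

No contact so far; about 6 mm to go.

>>> {"name": "move_arm", "arguments": {
  "moves": "0 0 0.02 0 0 0 0.35;0 0 0.04 0 0 0 0.35;0 0 0.045 0 0 0 0.35;0 0 0.045 0 0 0 0.35"
}}

```text
time: 22.55
position: [0.4901, -0.2757, 0.1112]
tool_rot: [0.708, 0.706, -0.001, 0.001]
ft_force: [0.3, -0.0, -1.9]
grip_width: 0.046
grip_force: 29.5
```

>>> {"name": "move_arm", "arguments": {
  "moves": "0 0 0.01 0 0 0 0.35;0 0 0.015 0 0 0 0.35;0 0 0.015 0 0 0 0.35"
}}

```text
time: 22.85
position: [0.4901, -0.2757, 0.1096]
tool_rot: [0.708, 0.706, -0.001, 0.001]
ft_force: [1.0, 0.1, -1.8]
grip_width: 0.0465
grip_force: 29.5
```

>>> {"name": "move_arm", "arguments": {
  "moves": "0 0 0.01 0 0 0 0.35;0 0 0.01 0 0 0 0.35"
}}

```text
time: 23.05
position: [0.49, -0.2756, 0.1085]
tool_rot: [0.708, 0.706, -0.001, 0.001]
ft_force: [-0.5, -0.7, -1.5]
grip_width: 0.0464
grip_force: 29.5
```

>>> {"name": "move_arm", "arguments": {
  "moves": "0 0 0.01 0 0 0 0.35;0 0 0.01 0 0 0 0.35"
}}

```text
time: 23.25
position: [0.49, -0.2758, 0.1083]
tool_rot: [0.708, 0.706, -0.001, 0.001]
ft_force: [-1.8, 0.7, 4.7]
grip_width: 0.0463
grip_force: 29.5
```

>>> {"name": "move_arm", "arguments": {
  "moves": "0 0 0.01 0 0 0 0.35;0 0 0.01 0 0 0 0.35"
}}

```text
time: 23.45
position: [0.49, -0.2758, 0.1083]
tool_rot: [0.708, 0.706, -0.001, 0.001]
ft_force: [-2.9, 1.6, 10.5]
grip_width: 0.0461
grip_force: 29.5
```

Seated at the expected height, 0.108. Now release and retreat straight up.

>>> {"name": "move_arm", "arguments": {
  "moves": "0 0 -0.01 0 0 0 1;0 0 -0.01 0 0 0 1;0 0 -0.01 0 0 0 1;0 0 -0.01 0 0 0 1;0 0 -0.01 0 0 0 1;0 0 -0.01 0 0 0 1;0 0 -0.01 0 0 0 1"
}}

```text
time: 24.15
position: [0.4901, -0.2757, 0.1075]
tool_rot: [0.708, 0.706, -0.001, 0.001]
ft_force: [1.4, -0.5, -0.5]
grip_width: 0.0857
grip_force: 0.0
```

>>> {"name": "move_arm", "arguments": {
  "moves": "0 0 -0.2 0 0 0 1;0 0 -0.6 0 0 0 1;0 0 -1 0 0 0 1;0 0 -1 0 0 0 1"
}}

```text
time: 24.55
position: [0.4931, -0.2778, 0.213]
tool_rot: [0.708, 0.706, -0.0, 0.007]
ft_force: [0.8, -0.4, 0.5]
grip_width: 0.0867
grip_force: 0.0
```

>>> {"name": "move_arm", "arguments": {
  "moves": "0.2 0 0 0 0 0 1;0.6 0 0 0 0 0 1;1 0 0 0 0 0 1;1 0 0 0 0 0 1;1 0 0 0 0 0 1"
}}

```text
time: 25.05
position: [0.4895, -0.1732, 0.2061]
tool_rot: [0.708, 0.707, -0.001, -0.001]
ft_force: [-0.3, -0.5, -0.1]
grip_width: 0.0871
grip_force: 0.0
```

```bash
python3 - <<'E'
from g import *
import cv2
s=robot.camera("side");st()
cv2.imwrite("pics/s7.png",cv2.resize(s["image"][110:380,160:430,::-1],(600,600),interpolation=cv2.INTER_CUBIC))
E
```

```text
t 25.1 p [ 0.49   -0.1745  0.2064] q [-0.56  0.42  1.72 -0.    0.99 -0.55] x [ 0.003  1.    -0.002] z [-0.001 -0.002 -1.   ] F [-0.5 -0.7  0. ] w 0.087 0.0
```

View pics/s7.png

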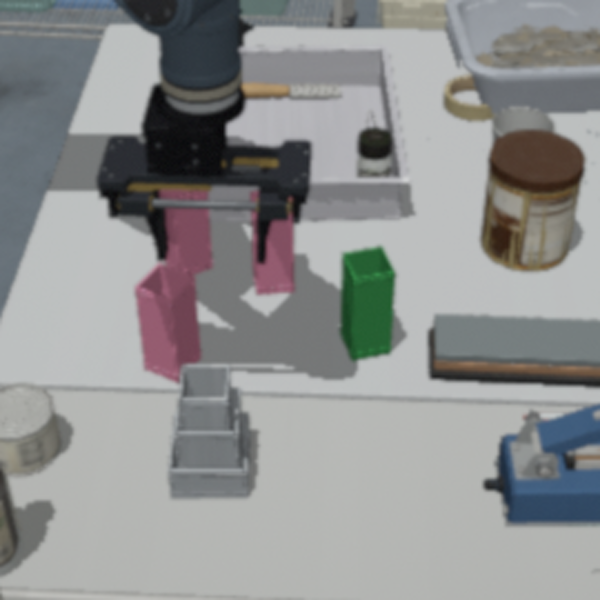

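The three canisters are nested and upright at (210,430), and the jar still stands in the pan at (373,150). The gripper is clear of everything.

```bash
python3 -c "
from rig import robot
print(robot.hand_in())"
```

```text
the job is handed in; nothing more can be done
None
```

The job is handed in: the middle canister stands mouth up at the bottom of the wide one with the narrow one seated inside it, the jar still stands in the pan, and it took about 25 s of the 72 s allowed.

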